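Put the lab glassware back on its own stands

TASK

After the practical, four things on the lab bench each stand on the wrong stand. Move them so that the conical flask stands on the magnetic stirrer, the crucible on the balance pan, the round flask on the cork mat and the amber bottle in the steel drip tray, each upright in the middle (within about 1 cm); the white tile is a free spot for parking things on the way. Set everything down gently without dropping or tipping it, and do not shift the small paper parcel.

Things in the scene. Friction and masses are not known exactly. Their poses are not given: they have to be found in the camera images.
- conical_flask: Clear glass conical (Erlenmeyer) flask with a dark rubber stopper, rigid, 0.10 to 0.17 kg, round about its z axis. Base 68 mm in diameter, wall vertical for 8 mm, then a cone up to the neck; the neck is a vertical cylinder 36 mm in diameter from 68 to 100 mm above the base; the stopper (29 mm across) reaches 114 mm. Origin at the centre of the underside, z up. Easily gripped across the neck, at about 90 mm.
- crucible: White porcelain crucible with its lid fixed on, one rigid piece, 0.07 to 0.12 kg, round about z. Foot 34 mm in diameter, widening to a vertical band 50 mm in diameter from 18 to 42 mm above the foot; lid 47 mm across from 42 to 46 mm, with a small knob 14 mm across up to 56 mm. Origin at the centre of the underside, z up. Gripped across the 50 mm band, at about 34 mm.
- round_flask: Clear glass round flask (ball-shaped bulb) with a flat foot and a cork stopper, rigid, 0.095 to 0.16 kg, round about z. Foot 48 mm across, bulb 73 mm across at 34 mm above the foot, neck a vertical cylinder 26 mm in diameter from 70 to 104 mm, cork (21 mm across) up to 118 mm. Origin at the centre of the underside, z up. Easily gripped across the neck, at about 92 mm.
- bottle: Amber glass reagent bottle with a black screw cap, rigid, 0.12 to 0.20 kg, round about z. Body a vertical cylinder 48 mm in diameter from the underside to 62 mm, shoulder to 76 mm, cap 33 mm across from 76 to 92 mm. Origin at the centre of the underside, z up. Easily gripped across the body, at about 45 mm.
- stirrer: Magnetic stirrer, a fixed grey box about 145 x 120 mm with a square black top plate 112 x 112 mm and a black knob on the side towards the robot. Origin on the bench straight below the middle of the black plate; its flat top is 45 mm above the bench. z up, -x towards the knob. Home of the conical flask.
- balance: Laboratory balance, a fixed white box about 145 x 130 mm with a round steel pan 110 mm in diameter and a small display on the side towards the robot. Origin on the bench straight below the middle of the pan; the pan's flat top is 45 mm above the bench and does not move. z up, -x towards the display. Home of the crucible.
- cork_mat: Fixed round cork mat 110 mm in diameter, flat top 12 mm above the bench. Origin on the bench below its middle, z up. Home of the round flask.
- drip_tray: Fixed square steel drip tray 120 x 120 mm with a low rim: rim 4 mm thick, its top 20 mm above the bench; flat inner floor 112 x 112 mm, 12 mm above the bench. Origin on the bench below its middle, z up. Home of the amber bottle.
- tile: Fixed square white glazed tile 110 x 110 mm, flat top 10 mm above the bench. Origin on the bench below its middle, z up. Nothing stands on it at the start: the free spot.
- parcel_dishes: Bystander: small paper parcel 80 x 60 x 45 mm tied with red string, 0.3 kg, loose on the bench among the stands. Origin at the centre of the underside. Not to be shifted.
Things that resemble listed ones, but are neither listed nor needed, are in the scene too. What is shaped like the bottle but purple is not meant. Several things look just like the cork_mat: the one meant starts nearest to the robot's base.

How it is judged (in metres and radians):
At the end, for the whole second after the job is handed in: Conical flask on the stirrer, crucible on the balance pan, round flask on the cork mat, bottle in the drip tray: each with its origin within 15 mm horizontally of the stand's middle and within 5 mm of the height of the stand's surface, upright within 0.1 rad, released and at rest (horizontal distance between conical_flask and stirrer below 0.015 m and z of conical_flask in the frame of stirrer between 0.04 and 0.05 m and angle between each of conical_flask, crucible, round_flask, bottle's own z axis and vertical below 0.1 rad and linear speed of each of conical_flask, crucible, round_flask, bottle below 0.02 m/s and angular speed of each of conical_flask, crucible, round_flask, bottle below 0.2 rad/s and horizontal distance between crucible and balance below 0.015 m and z of crucible in the frame of balance between 0.04 and 0.05 m and horizontal distance between round_flask and cork_mat below 0.015 m and z of round_flask in the frame of cork_mat between 0.007 and 0.017 m and horizontal distance between bottle and drip_tray below 0.015 m and z of bottle in the frame of drip_tray between 0.007 and 0.017 m); the robot touches nothing.
It fails at once if one of the four things is tipped over (angle between any of conical_flask, crucible, round_flask, bottle's own z axis and vertical above 0.7 rad).
It fails at once if one of the four things is dropped from more than about 3 cm ((linear speed of conical_flask above 0.8 m/s and contact force between conical_flask and the fingers below 0.05 N) or (linear speed of crucible above 0.8 m/s and contact force between crucible and the fingers below 0.05 N) or (linear speed of round_flask above 0.8 m/s and contact force between round_flask and the fingers below 0.05 N) or (linear speed of bottle above 0.8 m/s and contact force between bottle and the fingers below 0.05 N)).
It fails at once if the small paper parcel is pushed from its place by more than 2 cm (distance of parcel_dishes from where it was at the start of the episode above 0.02 m).
It also fails if it takes over 141 s, if anything falls off the work surface, if the arm or the gripper's body presses on something with over 40 N, if the wrist force passes 120 N, or if a joint passes its speed limit or range.

ROBOT

A 6-joint arm with a two-finger parallel gripper is mounted at the origin on the work surface. World frame = base frame: x ahead of the robot, y to its left, z up, the work surface at z = 0. Lengths are in mm, angles in rad, forces in N, time in s.
With the tool pointing down it reaches from about 400 to 925 mm from the base axis. Payload 12.5 kg.
Tool frame: the origin (TCP) lies at the very end of the fingers, on their centre line; the grasp point (between the pads) lies 19 mm behind it (ctrl.grip_depth is the distance from the TCP to the grasp point, in mm); z points along the fingers, y is the direction in which the jaws open and shut (so a half turn about z gives the same grasp; the last joint's range is limited). The gripper opens to 95 mm and grips with 3 to 60 N. Pads are 20 mm wide; open, the fingers measure 119 mm over their backs; the gripper's body (75 mm by 180 mm) begins 59 mm behind the grasp point.
Start: joints at [-1.315, 0.491, 1.559, -0, 1.092, -0.106], TCP at [221.247, -584.548, 214.661] pointing down, gripper open.
Joint ranges: [-3.1, 3.1], [-0.84, 2.19], [0.05, 2.79], [-1.13, 4.28], [0.06, 2.93], [-2.69, 2.69]. Speed limits (rad/s): [2.22, 2.22, 2.79, 3.14, 3.14, 3.14].

INTERFACE

Orientations are given as a unit quaternion [w, x, y, z].
In Python, from station import ctrl gives the robot as it stands.
- The arm moves only by the shell command python3 -m jog 'ROWS' [OPENING] [FORCE]. ROWS is text: rows parted by semicolons, each of 6 numbers parted by spaces: the shift along the world's x, y, z in cm, then the turn, a rotation vector about the world's x, y, z in degrees. A call has 1 to 8 rows; each row is the pose to reach, as a shift and turn from the pose commanded when the call began; what a row does not reach only later rows make up. A row lasts 1/10 s, in which the tool goes at most 50 mm and 8.59 degrees, less where a joint would pass 70% of its speed; a pose out of reach is approached as far as the arm can. A call with a gripper value outside its range is refused whole. OPENING is the opening, from 0 (shut) to 1 (fully open), set as the call begins (- or left out, the last holds). The fingers move at their own pace and stop on an object; FORCE is the grip in N (left out, the last holds). Time passes only in rows, so rows that repeat a pose let the fingers close. It gives the time, the measured TCP pose, the force and the opening at its end, in the units of the state.
- ctrl.state(): the state, without advancing time (a new reading comes with each control period).
- ctrl.get_image(name): name is "scene" or "top"; returns the picture (384x512x3 uint8, red, green, blue); there is no depth.
- ctrl.get_calibration(name): a dict with "fx", "fy", "cx", "cy" (pixels), "cam_to_world" (4x4, takes a point from camera to world coordinates). Camera axes: x right, y down, z forward; pixel columns grow to the right and rows downward; lengths in mm; the calibration is good to about 2 mm. A picture is of the moment at which its call begins. get_calibration takes no time and is no camera call.
- ctrl.close_job(): hands the job in, once; it reports no verdict.
Trained networks look in the newest picture that a camera, given by its name, has taken for a name from the list of things; names that differ only in an ending like _2 or _b are one class to them, and where a whole thing is asked for, a point or a joint stands for the part that bears it (a point fixed in the world has none). Each returns a list of dicts, best first, with "score" (0 to 1); they miss things now and then, are a little off and sometimes report something else, mostly with a low value. They report only what shows in the picture. A call takes as long as a camera call. They do not tell look-alikes from the thing itself.
- ctrl.boxes_of(label, camera): "point" ([row, column] as shares, 0 to 1, of the picture: columns of its width, rows of its height, amid what is visible of it).
- ctrl.outline_of(label, camera): "pixels" (384x512 bool, what is visible of it) and "point" ([row, column] as shares, 0 to 1, of the picture: columns of its width, rows of its height, amid what is visible of it).
The state is a dict: "clock": time; "joint_pos": joint angles; "joint_vel": joint speeds; "joint_efforts": joint torques, N m; "tcp_pos": TCP position; "tcp_rot": TCP orientation; "force": force on the tool from outside, world axes, zero at the start; "wrist_torque": the same for the moment, N m; "gripper_width": finger opening in mm.
Only numpy, scipy, OpenCV 4.12 (cv2) and the standard library are available. Lean on these libraries where they do the work, as an engineer would, in place of code of your own. Each camera call takes 0.05 s, during which the arm holds its last target. There are 200 camera calls.

## Working session

There is one attempt and no reset: what is moved stays moved. The work goes in short steps, Python scripts to look and compute and a shell command to move; the robot and the scene stay as the last step left them, time stands still between calls to the robot, and variables do not carry over. Pictures are saved under pics/ and viewed, about 12 in all and at most 16, crops included, and the job is handed in when it is done.

```bash
mkdir -p pics; cat > h.py <<'E'
from station import ctrl
import numpy as np, cv2
def ray(cam,u,v):
    c=ctrl.get_calibration(cam);T=np.array(c["cam_to_world"])
    d=T[:3,:3]@np.array([(u-c["cx"])/c["fx"],(v-c["cy"])/c["fy"],1.]);return T[:3,3],d
def at(cam,u,v,z):
    o,d=ray(cam,u,v);return (o+d*(z-o[2])/d[2]).round(1)
def proj(cam,p):
    c=ctrl.get_calibration(cam);T=np.linalg.inv(np.array(c["cam_to_world"]))
    q=T[:3,:3]@np.array(p,float)+T[:3,3];return np.array([c["fx"]*q[0]/q[2]+c["cx"],c["fy"]*q[1]/q[2]+c["cy"]]).round(1)
def snap(cam,name,box=None,scale=1.5):
    im=ctrl.get_image(cam)[:,:,::-1]
    if box: a,b,c,d=box; im=im[b:d,a:c]
    cv2.imwrite("pics/"+name+".png",cv2.resize(im,None,fx=scale,fy=scale,interpolation=cv2.INTER_CUBIC))
E
python3 - <<'E'
from h import *
snap("top","top0");snap("scene","scene0")
for c in("top","scene"): print(c,np.array(ctrl.get_calibration(c)["cam_to_world"]).round(2).tolist(),ctrl.get_calibration(c)["fx"])
H=dict(conical_flask=50,crucible=50,round_flask=50,bottle=50,stirrer=45,balance=45,cork_mat=12,drip_tray=12,tile=10,parcel_dishes=45)
for n,z in H.items():
    for r in ctrl.outline_of(n,"top")[:5]:
        v,u=r["point"];u*=512;v*=384
        ys,xs=np.where(r["pixels"])
        print(n,round(r["score"],2),(round(u),round(v)),len(xs),(xs.min(),ys.min(),xs.max(),ys.max()) if len(xs) else 0,at("top",u,v,z))
E
```

```text
top [[-0.02, -0.99, 0.11, 361.9], [-1.0, 0.02, 0.0, -57.34], [-0.01, -0.11, -0.99, 1379.68], [0.0, 0.0, 0.0, 1.0]] 486.8744627442619
scene [[-0.85, 0.39, -0.36, 1013.62], [0.53, 0.59, -0.61, 745.33], [-0.02, -0.71, -0.71, 987.56], [0.0, 0.0, 0.0, 1.0]] 450.9573348606705
conical_flask 0.6 (335, 226) 462 (np.int64(324), np.int64(214), np.int64(347), np.int64(237)) [ 408.9 -263.9   50. ]
crucible 0.74 (165, 140) 252 (np.int64(159), np.int64(132), np.int64(177), np.int64(149)) [660.  199.5  50. ]
round_flask 0.87 (228, 218) 576 (np.int64(216), np.int64(204), np.int64(242), np.int64(230)) [437.   27.6  50. ]
round_flask 0.39 (292, 149) 1448 (np.int64(268), np.int64(124), np.int64(315), np.int64(170)) [ 623.2 -153.9   50. ]
bottle 0.95 (113, 224) 367 (np.int64(105), np.int64(218), np.int64(129), np.int64(235)) [428.1 341.5  50. ]
bottle 0.56 (170, 218) 293 (np.int64(158), np.int64(211), np.int64(178), np.int64(228)) [441.2 186.2  50. ]
stirrer 0.81 (124, 238) 1976 (np.int64(97), np.int64(205), np.int64(147), np.int64(263)) [389.1 312.   45. ]
stirrer 0.36 (167, 140) 264 (np.int64(159), np.int64(132), np.int64(177), np.int64(149)) [660.1 193.3  45. ]
balance 0.69 (238, 225) 1869 (np.int64(204), np.int64(191), np.int64(261), np.int64(251)) [419.1   2.1  45. ]
cork_mat 0.69 (323, 221) 734 (np.int64(313), np.int64(205), np.int64(352), np.int64(243)) [ 423.8 -236.1   12. ]
cork_mat 0.61 (117, 226) 358 (np.int64(105), np.int64(218), np.int64(129), np.int64(235)) [423.1 343.1  12. ]
cork_mat 0.6 (393, 228) 1195 (np.int64(374), np.int64(211), np.int64(412), np.int64(249)) [ 399.8 -431.    12. ]
drip_tray 0.72 (177, 148) 1474 (np.int64(148), np.int64(120), np.int64(192), np.int64(165)) [641.8 172.7  12. ]
tile 0.57 (291, 149) 1442 (np.int64(268), np.int64(124), np.int64(315), np.int64(169)) [ 631.2 -153.9   10. ]
parcel_dishes 0.58 (236, 143) 631 (np.int64(228), np.int64(125), np.int64(249), np.int64(155)) [647.8   2.7  45. ]
```

View pics/top0.png

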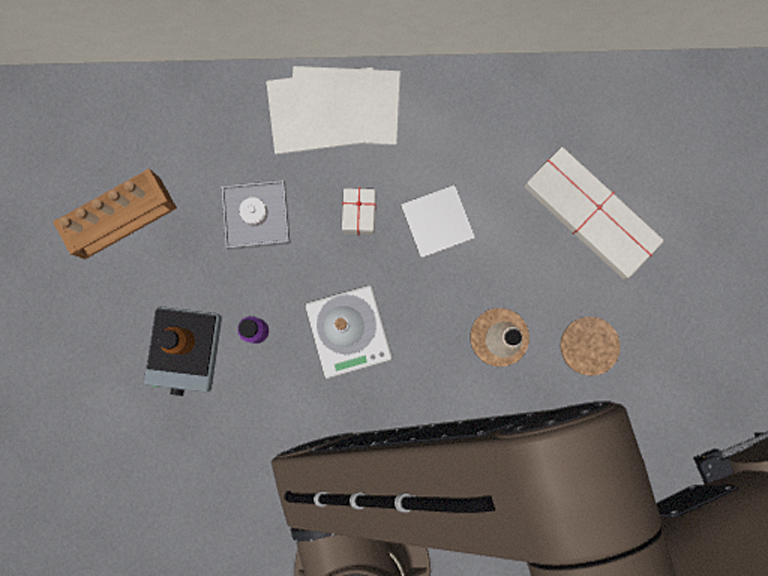

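View pics/scene0.png

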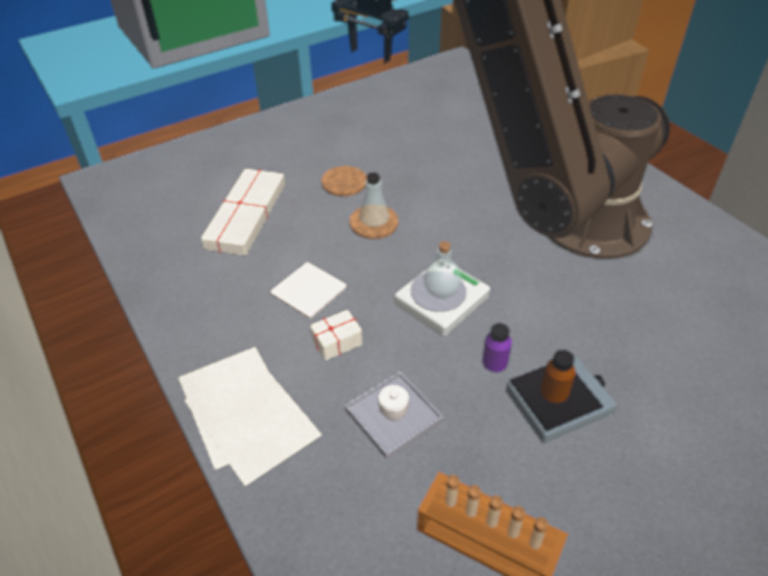

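The top view (768 px scale) shows:
- Conical flask at (505,337), on the cork mat at (499,337). An identical empty mat is at (590,346), farther from the base, so the mat holding the flask is the one I want.
- Round flask at (342,325), on the balance.
- Amber bottle at (172,342), on the stirrer. The purple lookalike at (252,330) is not meant.
- Crucible at (252,211), in the tray.
- Tile at (437,221) and parcel at (358,210). The long parcel is something else.

Next I'll check these in one close crop and measure.

```bash
python3 - <<'E'
from h import *
snap("top","crop1",(90,110,420,270),2.4)
im=ctrl.get_image("top");hsv=cv2.cvtColor(im,cv2.COLOR_RGB2HSV)
for n,z in dict(cork_mat=12,stirrer=45,balance=45,drip_tray=20,tile=10).items():
    for r in ctrl.outline_of(n,"top")[:3]:
        m=r["pixels"].astype(np.uint8)
        if m.sum()<600: continue
        P=np.argwhere(m)[:,::-1].astype(np.float32)
        # world hull on the surface
        W=np.array([at("top",u,v,z)[:2] for u,v in P],np.float32)
        print(n,round(r["score"],2),"rect",np.round(cv2.minAreaRect(W)[0],1),np.round(cv2.minAreaRect(W)[1],1),round(cv2.minAreaRect(W)[2],1),"circ",np.round(cv2.minEnclosingCircle(W)[0],1),round(cv2.minEnclosingCircle(W)[1],1))
E
```

```text
cork_mat 0.77 rect [ 395.5 -429.9] [109.4 106.1] 88.6 circ [ 396.7 -430.7] 56.1
cork_mat 0.64 rect [ 416.3 -262.7] [108.1 109.9] 43.2 circ [ 416.2 -264.1] 56.4
stirrer 0.71 rect [400.9 320.2] [126.1 157.8] 80.6 circ [403.8 319.8] 90.8
balance 0.92 rect [431.   17.8] [143.4 128.3] 14.7 circ [432.  17.] 91.1
tile 0.64 rect [ 638.4 -154.6] [112.4 111.9] 19.5 circ [ 638.2 -153.8] 73.6
```

View pics/crop1.png

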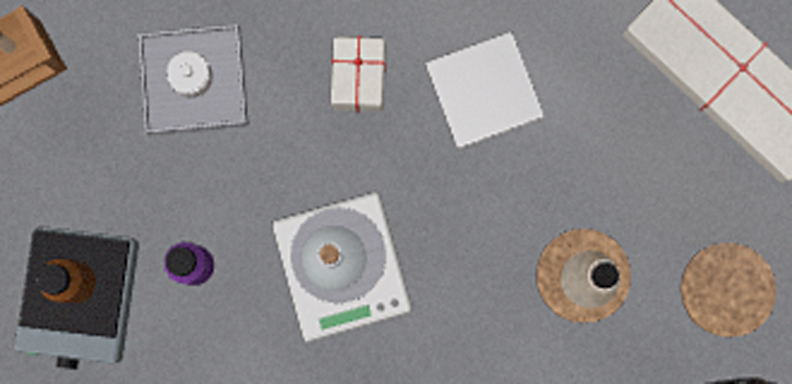

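The crop confirms the choices: conical stopper (605,275) on the nearer mat (584,276), cork (330,253) over the pan (338,255), amber cap (55,280), lid (189,73) in the tray.

```bash
python3 - <<'E'
from h import *
def c(u,v,z): return at("top",u/2.4+90,v/2.4+110,z)
for n,pts,z in [("tray",[(138,35),(238,25),(247,124),(148,133)],20),("plate",[(36,230),(136,239),(121,337),(18,325)],45),("tile",[(426,65),(511,32),(543,115),(459,147)],10),("parcel",[(334,37),(383,39),(383,111),(331,106)],45)]:
    W=np.array([c(*p,z)[:2] for p in pts]);print(n,W.mean(0).round(1),[round(float(np.linalg.norm(W[i]-W[i-1]))) for i in range(4)],W.tolist())
print("pan",c(338.5,255.5,45),"d",np.linalg.norm(c(291,255,45)-c(386,255,45)))
for n,a,s,z in [("conical",(605,275),(373,177),114),("crucible knob",(188,71),(394,392),56),("round",(330,253),(445,245),118),("bottle",(55,280),(563,356),92),("lid",(189,73),(394,396),46)]:
    print(n,c(*a,z),at("scene",s[0]/1.5,s[1]/1.5,z))
s=ctrl.state();print(s["tcp_pos"],s["tcp_rot"],s["clock"])
E
```

```text
tray [656.5 190. ] [119, 120, 120, 117] [[711.4, 255.0], [720.6, 135.8], [601.0, 126.1], [593.0, 243.0]]
plate [417.9 317.7] [110, 116, 112, 119] [[479.2, 366.1], [466.1, 251.2], [355.0, 268.1], [371.2, 385.5]]
tile [ 637.4 -156.1] [106, 110, 107, 107] [[668.9, -86.9], [706.7, -189.7], [605.1, -224.3], [569.1, -123.5]]
parcel [653.4  -6.6] [82, 57, 85, 61] [[697.0, 20.3], [693.2, -36.8], [608.0, -35.0], [615.4, 25.1]]
pan [441.8  19.4  45. ] d 108.62877151105042
conical [ 409.9 -272.1  114. ] [ 401.8 -280.7  114. ]
crucible knob [658.2 188.9  56. ] [649.2 182.7  56. ]
round [440.3  24.4 118. ] [404.4 -14.1 118. ]
bottle [419.3 329.6  92. ] [385.3 296.4  92. ]
lid [658.1 189.6  46. ] [649.7 183.5  46. ]
[ 221.23885315 -584.54246307  214.66779201] [4.12632416e-05 9.83683584e-01 1.79907212e-01 1.06729405e-05] 0.95
```

```bash
python3 - <<'E'
from h import *
def c(u,v,z): return at("top",u/2.4+90,v/2.4+110,z)
for n,a,s,z in [("conical",(605,275),(373,177),126),("crucible knob",(188,71),(394,392),68),("round",(330,253),(445,245),163),("bottle",(55,280),(563,356),137),("lid",(189,73),(394,396),58)]:
    print(n,c(*a,z),at("scene",s[0]/1.5,s[1]/1.5,z))
E
python3 -m jog '3 5 2 0 0 -7; 6 10 4 0 0 -14; 10 15 5 0 0 -20.7; 15 19 5 0 0 -20.7; 20 24 5 0 0 -20.7; 25 29 5 0 0 -20.7;30 33 5 0 0 -20.7; 34 37 5 0 0 -20.7' 0.8 20; python3 -c "
from station import ctrl;print(ctrl.state()['joint_pos'])"
```

```text
conical [ 409.4 -270.1  126. ] [ 410.2 -266.6  126. ]
crucible knob [655.6 186.7  68. ] [653.9 189.9  68. ]
round [437.5  21.5 163. ] [435.9  25.2 163. ]
bottle [417.3 316.1 137. ] [416.9 318.9 137. ]
lid [655.4 187.4  58. ] [654.3 190.7  58. ]
clock: 1.75
tcp_pos: [480.9, -289.7, 264.3]
tcp_rot: [0.0, 1.0, 0.0, 0.0]
force: [0.5, -0.6, 0.6]
gripper_width: 76.3
[-6.59905129e-01  3.51805453e-01  1.65140441e+00 -8.43055892e-05
  1.13764371e+00  9.10501521e-01]
```

```bash
python3 -m jog '0 0 0 0 0 0;0 0 0 0 0 0'; python3 -m jog '4 5 0 0 0 0; 7 10 0 0 0 0; 10 15 0 0 0 0; 14 20 0 0 0 0; 17 25 0 0 0 0; 17 30 0 0 0 0; 17 35 0 0 0 0; 17 40 0 0 0 0'
```

```text
clock: 1.95
tcp_pos: [480.0, -290.5, 263.9]
tcp_rot: [0.0, 1.0, 0.001, -0.0]
force: [-0.3, -0.5, 0.4]
gripper_width: 76.1
clock: 2.75
tcp_pos: [646.5, 61.7, 263.7]
tcp_rot: [0.0, 1.0, -0.001, -0.0]
force: [0.8, 0.5, -0.9]
gripper_width: 76.4
```

```bash
python3 -m jog '0 4 -2 0 0 0; 0.3 8 -4 0 0 0; 0.5 12.5 -6 0 0 0; 0.5 12.5 -9 0 0 0; 0.5 12.5 -12 0 0 0;0.5 12.5 -12 0 0 0;0.5 12.5 -12 0 0 0'; python3 - <<'E'
from h import *
snap("top","cr1",(130,100,230,180),6)
E
```

```text
clock: 3.45
tcp_pos: [651.7, 185.4, 144.5]
tcp_rot: [0.0, 1.0, -0.001, -0.0]
force: [-0.3, 0.9, 0.2]
gripper_width: 75.8
```

```bash
python3 -m jog '0.3 0.3 -3 0 0 0; 0.3 0.3 -6 0 0 0; 0.3 0.3 -9 0 0 0; 0.3 0.3 -10.5 0 0 0; 0.3 0.3 -11.2 0 0 0; 0.3 0.3 -11.7 0 0 0;0.3 0.3 -11.7 0 0 0'; python3 -m jog '0 0 0 0 0 0;0 0 0 0 0 0;0 0 0 0 0 0;0 0 0 0 0 0;0 0 0 0 0 0;0 0 0 0 0 0' 0.3 20
```

```text
clock: 4.2
tcp_pos: [654.7, 189.8, 27.8]
tcp_rot: [-0.0, 1.0, 0.0, 0.001]
force: [0.4, -0.6, 0.6]
gripper_width: 76.6
clock: 4.8
tcp_pos: [654.3, 189.9, 27.3]
tcp_rot: [-0.0, 1.0, 0.0, 0.0]
force: [-1.1, 0.2, 4.6]
gripper_width: 49.0
```

```bash
python3 - <<'E'
from h import *
snap("scene","cr2",(200,200,340,330),5)
E
```

```text
(no output)
```

View pics/cr2.png

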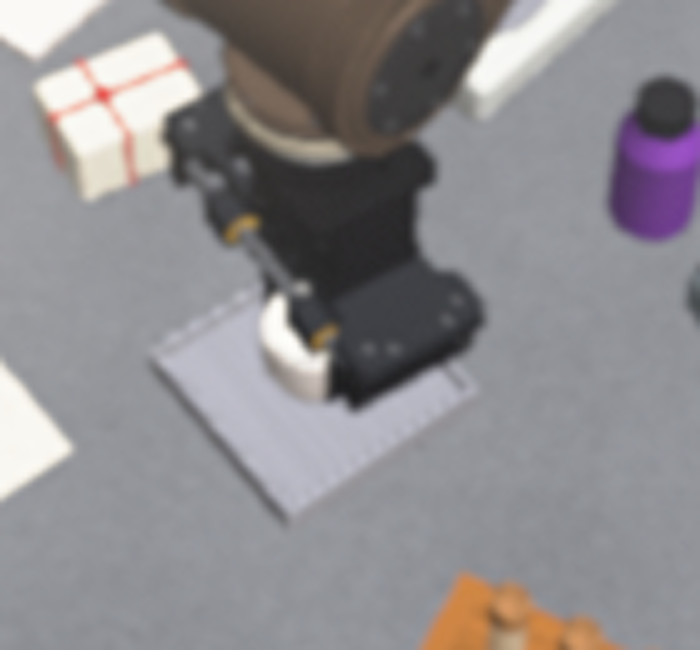

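Crucible gripped at 49 mm opening. I'll lift it and carry it to the tile.

```bash
python3 -m jog '0 0 1 0 0 0;0 0 3 0 0 0; 0 0 6 0 0 0; 0 0 9 0 0 0; 0 -3 12 0 0 0; -0.5 -7 12 0 0 0;-0.7 -11 12 0 0 0;-0.8 -15 12 0 0 0' ; python3 -m jog '-0.2 -4 0 0 0 0; -0.4 -8 0 0 0 0; -0.6 -12 0 0 0 0; -0.8 -16 0 0 0 0;-0.8 -19.4 0 0 0 0;-0.8 -19.4 0 0 0 0;-0.8 -19.4 0 0 0 0'
```

```text
clock: 5.65
tcp_pos: [645.8, 38.5, 147.8]
tcp_rot: [0.0, 1.0, 0.001, 0.0]
force: [1.2, 0.3, -0.4]
gripper_width: 49.5
clock: 6.35
tcp_pos: [637.9, -154.6, 147.1]
tcp_rot: [-0.0, 1.0, -0.001, -0.0]
force: [-0.4, 0.7, -0.5]
gripper_width: 49.3
```

```bash
python3 -m jog '0 0 -3 0 0 0; 0 0 -6 0 0 0; 0 0 -9 0 0 0; 0 0 -11 0 0 0; 0 0 -11.6 0 0 0; 0 0 -11.9 0 0 0; 0 0 -12.1 0 0 0; 0 0 -12.1 0 0 0'; python3 -m jog '0 0 -0.1 0 0 0;0 0 -0.1 0 0 0'
```

```text
clock: 7.15
tcp_pos: [638.6, -154.0, 26.9]
tcp_rot: [0.0, 1.0, 0.0, 0.001]
force: [-0.1, -0.5, -0.6]
gripper_width: 49.2
clock: 7.35
tcp_pos: [638.4, -154.3, 25.5]
tcp_rot: [0.0, 1.0, 0.0, 0.0]
force: [-0.0, 0.1, 0.1]
gripper_width: 49.2
```

```bash
python3 -m jog '0 0 0 0 0 0;0 0 0 0 0 0;0 0 0 0 0 0;0 0 1 0 0 0;0 0 4 0 0 0;0 0 8 0 0 0;0 0 12 0 0 0;0 0 15 0 0 0' 0.8; python3 -m jog '-1 3 2 0 0 0; -2 7 4 0 0 0; -3 11 6 0 0 0; -4 15 6 0 0 0; -6 19 6 0 0 0; -8 23 6 0 0 0;-10 27 6 0 0 0;-12 31 6 0 0 0' 0.8 ;python3 -m jog '-2 3 0 0 0 0; -4 6 0 0 0 0; -6 9 0 0 0 0; -8 12 0 0 0 0;-10 15 0 0 0 0;-10 16 0 0 0 0;-10 16 0 0 0 0'
```

```text
clock: 8.15
tcp_pos: [638.5, -154.3, 178.5]
tcp_rot: [0.0, 1.0, 0.0, 0.001]
force: [0.8, 0.3, -0.0]
gripper_width: 75.8
clock: 8.95
tcp_pos: [517.1, 157.2, 235.9]
tcp_rot: [-0.0, 1.0, 0.0, 0.0]
force: [0.5, 0.7, -0.0]
gripper_width: 75.9
clock: 9.65
tcp_pos: [418.1, 316.8, 235.6]
tcp_rot: [-0.0, 1.0, 0.001, 0.0]
force: [1.2, -0.3, -0.6]
gripper_width: 76.2
```

```bash
python3 -m jog '-0.1 0.1 -4 0 0 0; -0.1 0.1 -8 0 0 0; -0.1 0.1 -11 0 0 0; -0.1 0.1 -13 0 0 0; -0.1 0.1 -14.5 0 0 0; -0.1 0.1 -15.7 0 0 0; -0.1 0.1 -16.4 0 0 0;-0.1 0.1 -16.4 0 0 0'; python3 -m jog '0 0 0 0 0 0;0 0 0 0 0 0;0 0 0 0 0 0;0 0 0 0 0 0;0 0 0 0 0 0;0 0 0 0 0 0' 0.3 25; python3 - <<'E'
from h import *
snap("scene","b1",(150,130,420,330),2.9)
E
```

```text
clock: 10.45
tcp_pos: [417.4, 316.3, 70.5]
tcp_rot: [0.0, 1.0, -0.0, -0.0]
force: [-0.5, -0.7, 0.4]
gripper_width: 76.1
clock: 11.05
tcp_pos: [417.5, 317.1, 71.5]
tcp_rot: [-0.0, 1.0, 0.0, 0.0]
force: [-0.2, 0.6, 5.1]
gripper_width: 47.5
```

View pics/b1.png

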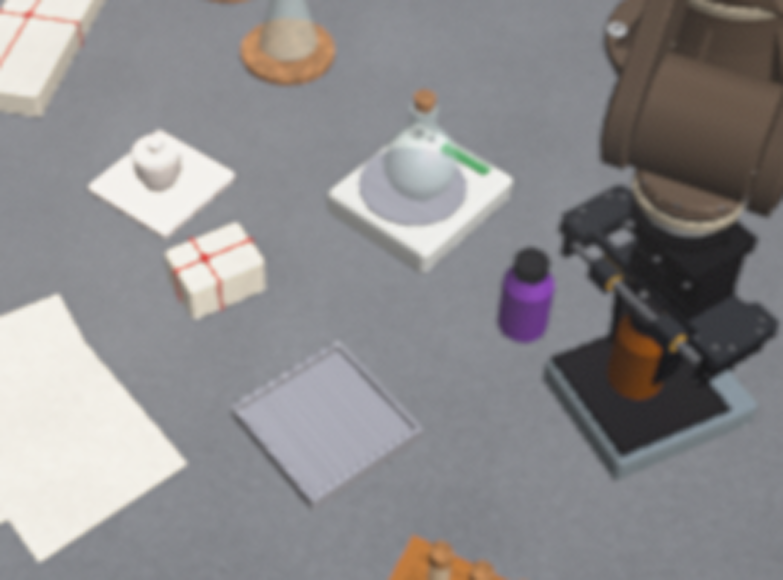

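Picture: the crucible stands upright on the tile at (158,160), and the bottle is between the fingers at (640,360). The tray at (327,422) is empty.

```bash
python3 - <<'E'
from h import *
f=lambda P,z:np.mean([at("scene",u/2.9+150,v/2.9+130,z) for u,v in P],0).round(1)
print(f([(340,342),(418,428),(312,503),(233,410)],20),f([(413,186)],45),f([(160,129),(235,178),(165,235),(89,187)],10), f([(157,146)],66))
im=ctrl.get_image("top");r=ctrl.outline_of("drip_tray","top")[0]
W=np.array([at("top",u,v,18)[:2] for v,u in np.argwhere(r["pixels"])],np.float32);print(r["score"],cv2.minAreaRect(W))
E
python3 -m jog '0 0 1 0 0 0;0 0 4 0 0 0; 0 0 8 0 0 0; 2 0 11 0 0 0; 5 0 13 0 0 0; 9 -2 13 0 0 0;13 -5 13 0 0 0;16 -8 13 0 0 0' ; python3 -m jog '2 -1 0 0 0 0; 4 -2 0 0 0 0; 6 -3 0 0 0 0; 7.9 -4.7 0 0 0 0;7.9 -4.7 0 0 0 0;7.9 -4.7 0 0 0 0'
```

```text
[657.8 194.2  20. ] [442.6  23.7  45. ] [ 637.2 -152.2   10. ] [ 639.7 -148.1   66. ]
0.8 ((657.6943969726562, 191.47393798828125), (125.53654479980469, 122.17647552490234), 4.0756025314331055)
clock: 12.0
tcp_pos: [578.7, 235.6, 201.4]
tcp_rot: [0.0, 1.0, 0.001, 0.0]
force: [0.2, 0.6, -1.0]
gripper_width: 47.3
clock: 12.6
tcp_pos: [655.8, 189.5, 200.8]
tcp_rot: [0.0, 1.0, -0.0, -0.001]
force: [-1.1, -0.5, -2.2]
gripper_width: 47.2
```

```bash
python3 -m jog '0.1 0.2 -4 0 0 0; 0.1 0.2 -8 0 0 0; 0.1 0.2 -12 0 0 0; 0.1 0.2 -14.5 0 0 0; 0.1 0.2 -15.5 0 0 0; 0.1 0.2 -15.9 0 0 0; 0.1 0.2 -16.1 0 0 0; 0.1 0.2 -16.1 0 0 0'; python3 -m jog '0 0 -0.1 0 0 0;0 0 -0.1 0 0 0'
```

```text
clock: 13.4
tcp_pos: [657.7, 192.1, 41.3]
tcp_rot: [-0.0, 1.0, 0.0, 0.001]
force: [-1.3, 0.1, -1.5]
gripper_width: 47.3
clock: 13.6
tcp_pos: [657.5, 191.9, 39.8]
tcp_rot: [-0.0, 1.0, 0.0, 0.001]
force: [-0.5, 0.2, -1.6]
gripper_width: 47.7
```

```bash
python3 -m jog '0 0 -0.1 0 0 0;0 0 -0.1 0 0 0;0 0 -0.1 0 0 0'
```

```text
clock: 13.9
tcp_pos: [657.4, 191.8, 38.5]
tcp_rot: [-0.0, 1.0, 0.0, 0.0]
force: [-1.1, -0.3, 3.0]
gripper_width: 47.6
```

```bash
python3 -m jog '0 0 0 0 0 0;0 0 0 0 0 0;0 0 0 0 0 0;0 0 1 0 0 0;0 0 4 0 0 0;0 0 8 0 0 0;0 0 12 0 0 0;0 0 16 0 0 0' 0.8; python3 -m jog '-1 -4 3 0 0 0; -2 -8 5 0 0 0; -3 -12 5 0 0 0; -4 -16 5 0 0 0; -6 -20 5 0 0 0; -8 -24 5 0 0 0;-10 -28 5 0 0 0;-12 -32 5 0 0 0';python3 -m jog '-2 -3 0 0 0 0; -5 -5 0 0 0 0; -7 -8 0 0 0 0; -10 -11 0 0 0 0;-12.8 -14 0 0 0 0;-12.8 -14 0 0 0 0;-12.8 -14 0 0 0 0'
python3 - <<'E'
from h import *
snap("scene","c1",(130,80,420,310),2.6)
E
```

```text
clock: 14.7
tcp_pos: [657.0, 191.8, 200.4]
tcp_rot: [0.0, 1.0, 0.0, 0.0]
force: [0.8, -0.3, -0.4]
gripper_width: 76.2
clock: 15.5
tcp_pos: [536.1, -129.6, 248.8]
tcp_rot: [0.0, 1.0, 0.0, 0.0]
force: [1.5, 0.1, -0.1]
gripper_width: 75.9
clock: 16.2
tcp_pos: [408.9, -268.6, 248.6]
tcp_rot: [0.0, 1.0, -0.001, 0.0]
force: [-0.3, -0.2, 0.2]
gripper_width: 76.2
```

View pics/c1.png

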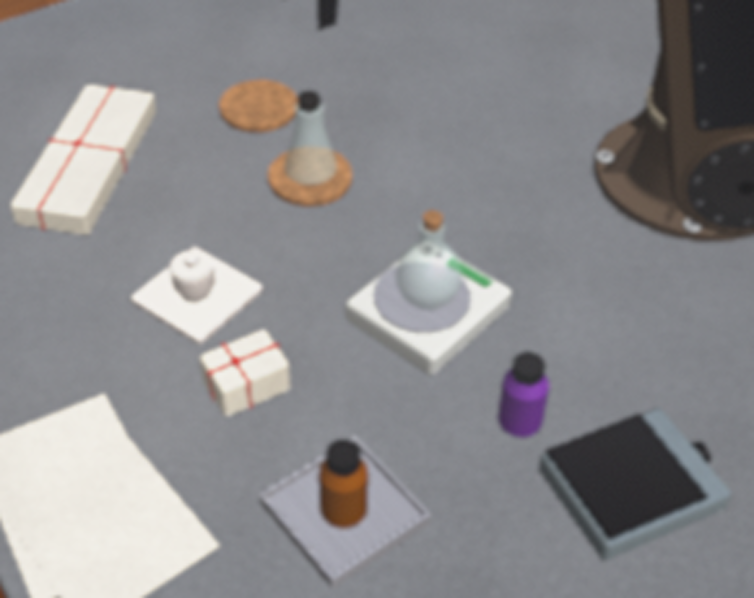

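The bottle stands upright in the middle of the tray at (344,490). The stirrer plate at (627,475) is free. The conical flask is still on its mat.

```bash
python3 - <<'E'
from h import *
f=lambda P,z:np.mean([at("scene",u/2.6+130,v/2.6+80,z) for u,v in P],0).round(1)
print("plate",f([(546,457),(642,416),(707,484),(611,540)],45),"mat",f([(310.5,175.5)],12),"pan",f([(422,294)],45),"capbottle",f([(343,452)],104),"knob",f([(191,259)],66),"stopper",f([(309,99)],126))
im=ctrl.get_image("top");c=im[190:275,90:160];cv2.imwrite("pics/st.png",cv2.resize(c[:,:,::-1],None,fx=8,fy=8,interpolation=cv2.INTER_CUBIC))
E
python3 -m jog '0 0 -4 0 0 0; 0 0 -8 0 0 0; 0 0 -11 0 0 0; 0 0 -13 0 0 0; 0 0 -14.5 0 0 0; 0 0 -15.7 0 0 0; 0 0 -16.5 0 0 0;0 0 -16.5 0 0 0'; python3 -m jog '0 0 0 0 0 0;0 0 0 0 0 0;0 0 0 0 0 0;0 0 0 0 0 0;0 0 0 0 0 0;0 0 0 0 0 0;0 0 0 0 0 0' 0.1 20
```

```text
plate [416.2 325.3  45. ] mat [ 415.6 -258.    12. ] pan [440.3  20.1  45. ] capbottle [657.5 192.3 104. ] knob [ 640.  -151.9   66. ] stopper [ 409.9 -265.9  126. ]
clock: 17.1
tcp_pos: [409.5, -267.3, 82.3]
tcp_rot: [-0.0, 1.0, 0.001, -0.001]
force: [-0.4, 0.3, -0.5]
gripper_width: 76.1
clock: 17.8
tcp_pos: [409.2, -268.3, 83.0]
tcp_rot: [0.0, 1.0, 0.0, 0.0]
force: [-0.8, -0.3, 1.2]
gripper_width: 35.7
```

View pics/st.png

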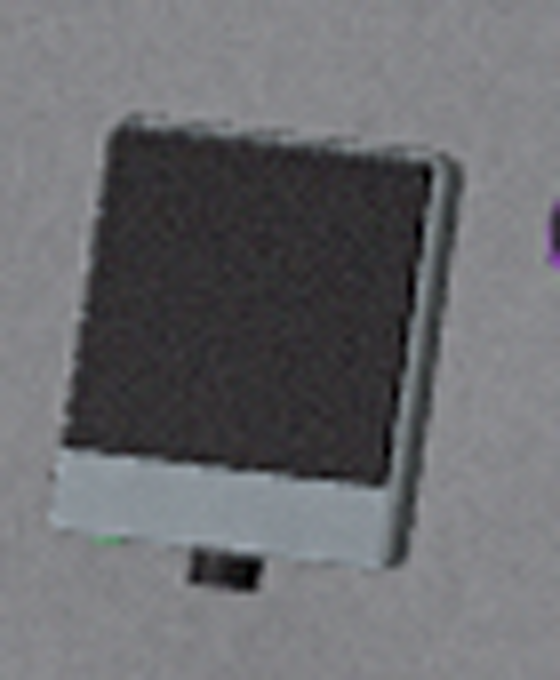

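```bash
python3 - <<'E'
from h import *
W=np.array([at("top",(u+.5)/8-.5+90,(v+.5)/8-.5+190,45)[:2] for u,v in [(112,128),(432,163),(390,485),(65,447)]]);print(W.mean(0),[round(float(np.linalg.norm(W[i]-W[i-1]))) for i in range(4)])
E
python3 -m jog '0 0 1 0 0 0;0 0 4 0 0 0; 0 0 8 0 0 0; 0 0 12 0 0 0; 0 0 16 0 0 0; 1 3 19 0 0 0;2 7 19.5 0 0 0;3 11 19.5 0 0 0' ; python3 -m jog '2 4 0 0 0 0; 4 8 0 0 0 0; 5 12 0 0 0 0; 5 16 0 0 0 0;4 20 0 0 0 0;3 24 0 0 0 0;2 28 0 0 0 0;1 32 0 0 0 0'
```

```text
[418.025 322.15 ] [110, 111, 110, 112]
clock: 18.6
tcp_pos: [439.3, -157.1, 279.9]
tcp_rot: [0.001, 1.0, -0.0, 0.001]
force: [0.8, -0.7, -1.3]
gripper_width: 35.5
clock: 19.4
tcp_pos: [448.2, 163.3, 278.6]
tcp_rot: [0.0, 1.0, 0.0, 0.0]
force: [0.6, 0.5, -1.3]
gripper_width: 35.6
```

```bash
python3 -m jog '-1 4 0 0 0 0; -2 8 0 0 0 0; -2.5 12 0 0 0 0; -3.1 15.9 0 0 0 0;-3.1 15.9 -3 0 0 0;-3.1 15.9 -7 0 0 0;-3.1 15.9 -11 0 0 0;-3.1 15.9 -13 0 0 0';python3 -m jog '0 0 -1 0 0 0;0 0 -2 0 0 0;0 0 -2.5 0 0 0;0 0 -2.8 0 0 0;0 0 -2.9 0 0 0;0 0 -2.9 0 0 0'
```

```text
clock: 20.2
tcp_pos: [416.8, 320.2, 145.7]
tcp_rot: [0.001, 1.0, 0.0, -0.002]
force: [0.6, -0.2, -1.5]
gripper_width: 35.5
clock: 20.8
tcp_pos: [418.4, 320.9, 119.4]
tcp_rot: [-0.0, 1.0, 0.0, 0.0]
force: [0.5, 0.2, -1.4]
gripper_width: 35.6
```

```bash
python3 -m jog '-0.1 0.15 -0.1 0 0 0;-0.1 0.15 -0.2 0 0 0;-0.1 0.15 -0.3 0 0 0;-0.1 0.15 -0.3 0 0 0'
```

```text
clock: 21.2
tcp_pos: [417.3, 322.4, 116.0]
tcp_rot: [-0.0, 1.0, 0.0, 0.0]
force: [0.2, 1.1, -1.1]
gripper_width: 35.6
```

```bash
python3 -m jog '0 0 -0.05 0 0 0;0 0 -0.1 0 0 0;0 0 -0.1 0 0 0'
```

```text
clock: 21.5
tcp_pos: [417.5, 322.2, 115.8]
tcp_rot: [-0.0, 1.0, 0.0, 0.0]
force: [-1.0, -2.8, 9.0]
gripper_width: 35.8
```

```bash
python3 -m jog '0 0 0 0 0 0;0 0 0 0 0 0;0 0 0 0 0 0;0 0 0 0 0 0;0 0 1 0 0 0;0 0 4 0 0 0;0 0 8 0 0 0;0 0 12 0 0 0' 0.8; python3 -m jog '0 -3 2 0 0 0;0 -7 2 0 0 0;0.5 -11 2 0 0 0;1 -15 2 0 0 0;1.5 -19 2 0 0 0;1.9 -23 2 0 0 0;1.9 -27 2 0 0 0;1.9 -29.9 2 0 0 0'
python3 - <<'E'
from h import *
snap("scene","r1",(230,80,470,300),3)
E
```

```text
clock: 22.3
tcp_pos: [416.9, 322.1, 236.9]
tcp_rot: [0.0, 1.0, 0.0, -0.0]
force: [-0.1, 0.2, -0.8]
gripper_width: 75.9
clock: 23.1
tcp_pos: [436.0, 21.3, 255.7]
tcp_rot: [0.0, 1.0, -0.0, 0.0]
force: [-0.1, 0.2, 0.6]
gripper_width: 76.3
```

View pics/r1.png

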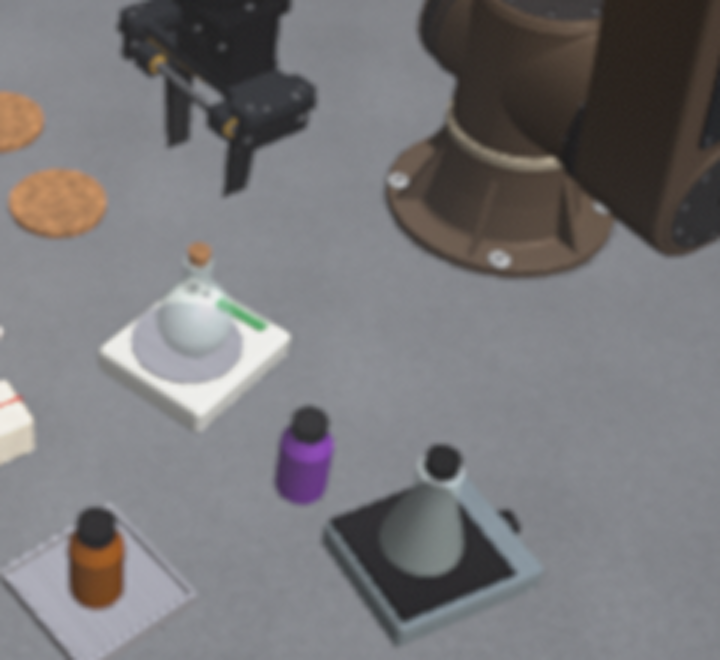

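The conical flask stands in the middle of the stirrer at (425,540). The cork mat at (58,202) is now free, and the round flask is still on the pan.

```bash
python3 - <<'E'
from h import *
print("mat",at("scene",230+58.5/3,80+201.5/3,12),"cork",at("scene",230+200/3,80+249/3,163),"stopper",at("scene",230+443/3,80+459/3,159))
im=ctrl.get_image("top")
for r in ctrl.outline_of("cork_mat","top")[:4]:
    W=np.array([at("top",u,v,12)[:2] for v,u in np.argwhere(r["pixels"])],np.float32)
    if len(W)>500: print(r["score"],W.mean(0),cv2.minEnclosingCircle(W))
E
python3 -m jog '0.1 0.15 -4 0 0 0;0.1 0.15 -7 0 0 0;0.1 0.15 -10 0 0 0;0.1 0.15 -12 0 0 0;0.1 0.15 -13 0 0 0;0.1 0.15 -13.7 0 0 0;0.1 0.15 -13.7 0 0 0';python3 -m jog '0 0 0 0 0 0;0 0 0 0 0 0;0 0 0 0 0 0;0 0 0 0 0 0;0 0 0 0 0 0;0 0 0 0 0 0;0 0 0 0 0 0;0 0 0 0 0 0' 0.05 20
```

```text
mat [ 414.5 -259.3   12. ] cork [435.1  24.1 163. ] stopper [418.8 323.3 159. ]
0.9 [ 395.43152 -430.9029 ] ((396.577880859375, -432.13421630859375), 57.00990676879883)
clock: 23.95
tcp_pos: [437.3, 25.2, 117.9]
tcp_rot: [0.0, 1.0, 0.001, -0.0]
force: [0.2, 0.5, 0.7]
gripper_width: 76.0
clock: 24.75
tcp_pos: [437.1, 24.8, 117.9]
tcp_rot: [0.0, 1.0, 0.0, -0.0]
force: [-0.5, 0.6, -1.3]
gripper_width: 25.7
```

```bash
python3 -m jog '0 0 1 0 0 0;0 0 4 0 0 0;0 0 8 0 0 0;0 -3 10 0 0 0;-0.5 -7 10 0 0 0;-1 -11 10 0 0 0;-1.5 -15 10 0 0 0;-2 -19 10 0 0 0';python3 -m jog '-0.2 -4 0 0 0 0;-0.2 -7 0 0 0 0;-0.2 -9.6 0 0 0 0;-0.2 -9.6 -4 0 0 0;-0.2 -9.6 -8 0 0 0;-0.2 -9.6 -11 0 0 0;-0.2 -9.6 -12.2 0 0 0;-0.2 -9.6 -12.2 0 0 0'
```

```text
clock: 25.55
tcp_pos: [416.7, -166.7, 218.8]
tcp_rot: [0.0, 1.0, 0.0, 0.0]
force: [1.0, 0.6, -0.8]
gripper_width: 25.4
clock: 26.35
tcp_pos: [414.6, -260.8, 95.0]
tcp_rot: [-0.001, 1.0, 0.0, -0.001]
force: [1.5, -0.5, -0.9]
gripper_width: 25.7
```

```bash
python3 -m jog '0 -0.1 -0.5 0 0 0;0 -0.1 -0.8 0 0 0;0 -0.1 -0.9 0 0 0;0 -0.1 -0.9 0 0 0';python3 -m jog '0 0 -0.05 0 0 0;0 0 -0.1 0 0 0;0 0 -0.1 0 0 0'
```

```text
clock: 26.75
tcp_pos: [415.3, -262.3, 87.4]
tcp_rot: [0.0, 1.0, 0.0, 0.0]
force: [0.4, 0.3, -1.5]
gripper_width: 25.9
clock: 27.05
tcp_pos: [415.2, -262.2, 86.0]
tcp_rot: [0.0, 1.0, 0.0, 0.0]
force: [1.1, 0.3, -0.5]
gripper_width: 25.8
```

```bash
python3 -m jog '0 0 -0.05 0 0 0;0 0 -0.1 0 0 0;0 0 -0.1 0 0 0'
```

```text
clock: 27.35
tcp_pos: [415.2, -262.2, 84.9]
tcp_rot: [0.0, 1.0, 0.0, -0.0]
force: [-0.1, -0.9, -1.7]
gripper_width: 25.8
```

```bash
python3 -m jog '0 0 -0.05 0 0 0;0 0 -0.1 0 0 0;0 0 -0.1 0 0 0'
```

```text
clock: 27.65
tcp_pos: [415.5, -262.6, 84.7]
tcp_rot: [0.001, 1.0, 0.0, 0.0]
force: [-2.4, -2.0, 8.3]
gripper_width: 25.3
```

```bash
python3 -m jog '0 0 0 0 0 0;0 0 0 0 0 0;0 0 0 0 0 0;0 0 0 0 0 0;0 0 1 0 0 0;0 0 4 0 0 0;0 0 8 0 0 0;0 0 10 0 0 0' 0.8; python3 -m jog '3 2 0 0 0 0;7 4 0 0 0 0;11 6 0 0 0 0;15 8 0 0 0 0;19 10 0 0 0 0;22.3 10.8 0 0 0 0;22.3 10.8 -3 0 0 0;22.3 10.8 -6 0 0 0'
python3 - <<'E'
from h import *
snap("scene","k1",(150,60,390,280),3)
E
```

```text
clock: 28.45
tcp_pos: [415.7, -262.5, 187.3]
tcp_rot: [0.001, 1.0, 0.0, 0.001]
force: [-0.4, 0.0, 0.0]
gripper_width: 75.8
clock: 29.25
tcp_pos: [639.2, -153.5, 124.2]
tcp_rot: [0.0, 1.0, 0.001, 0.001]
force: [0.5, -0.0, -0.1]
gripper_width: 75.7
```

View pics/k1.png

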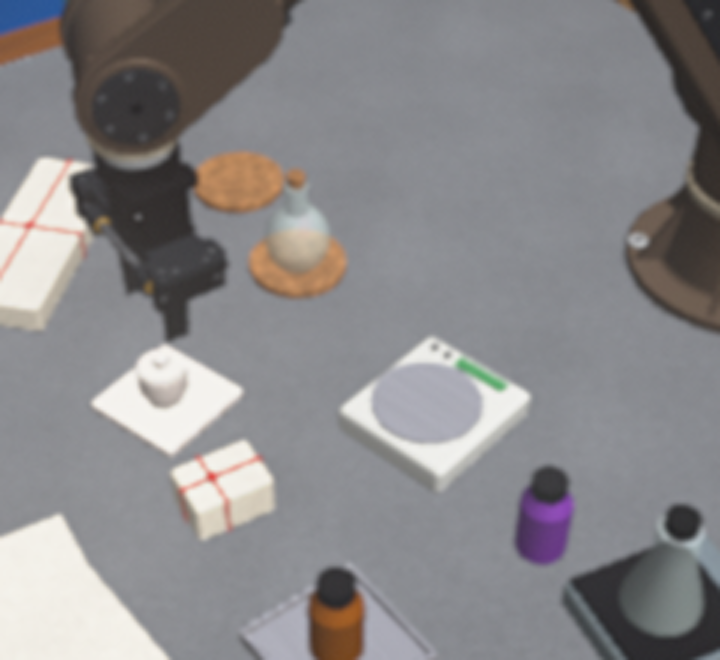

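The round flask stands on the mat at (298,240) and the pan at (428,403) is clear. The crucible is at (162,378) on the tile.

```bash
python3 - <<'E'
from h import *
print("pan",at("scene",150+427.5/3,60+403/3,45),"cork",at("scene",150+296/3,60+177/3,130),"mat",at("scene",150+298/3,60+262/3,12))
im=ctrl.get_image("top");c=im[180:265,190:275];cv2.imwrite("pics/pan.png",cv2.resize(c[:,:,::-1],None,fx=7,fy=7,interpolation=cv2.INTER_CUBIC))
E
python3 -m jog '0 0 -3 0 0 0;0 0 -6 0 0 0;0 0 -8.5 0 0 0;0 0 -9.5 0 0 0;0 0 -9.8 0 0 0;0 0 -9.8 0 0 0';python3 -m jog '0 0 0 0 0 0;0 0 0 0 0 0;0 0 0 0 0 0;0 0 0 0 0 0;0 0 0 0 0 0;0 0 0 0 0 0' 0.3 20
```

```text
pan [442.8  24.5  45. ] cork [ 415.8 -257.3  130. ] mat [ 415.4 -258.9   12. ]
clock: 29.95
tcp_pos: [638.8, -154.5, 27.3]
tcp_rot: [0.0, 1.0, 0.0, 0.001]
force: [0.7, 0.4, -0.4]
gripper_width: 76.0
clock: 30.55
tcp_pos: [638.3, -154.2, 26.4]
tcp_rot: [0.0, 1.0, 0.0, 0.0]
force: [-1.2, 0.0, 4.7]
gripper_width: 49.2
```

View pics/pan.png

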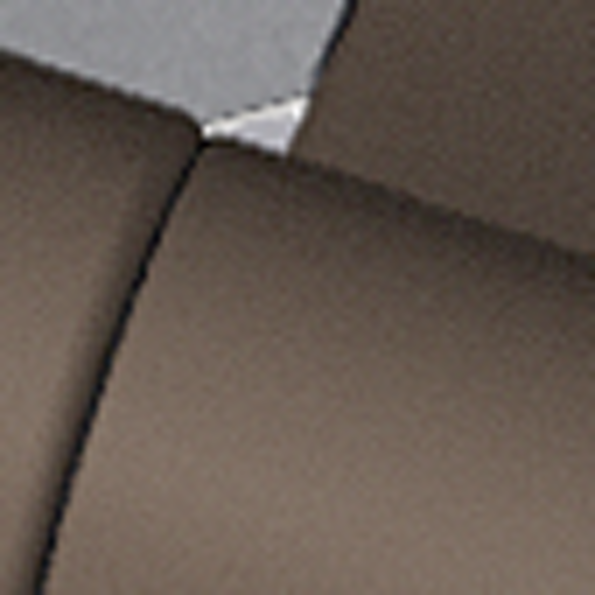

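The top view is blocked by the arm here. The earlier top fix and the scene fix agree on the pan at about (442, 22).

```bash
python3 -m jog '0 0 1 0 0 0;0 0 4 0 0 0;0 0 8 0 0 0;-2 1 11 0 0 0;-5 3.5 12 0 0 0;-8 6.5 12 0 0 0;-11 9.5 12 0 0 0;-14 12 12 0 0 0';python3 -m jog '-3 3 0 0 0 0;-5.6 5.6 0 0 0 0;-5.6 5.6 0 0 0 0;-5.6 5.6 -3 0 0 0;-5.6 5.6 -6 0 0 0;-5.6 5.6 -7.5 0 0 0;-5.6 5.6 -7.5 0 0 0'
```

```text
clock: 31.35
tcp_pos: [496.7, -33.0, 146.5]
tcp_rot: [0.0, 1.0, 0.0, 0.0]
force: [0.4, -0.5, -0.4]
gripper_width: 49.1
clock: 32.05
tcp_pos: [441.9, 21.6, 69.7]
tcp_rot: [-0.0, 1.0, 0.0, -0.001]
force: [-0.9, -0.1, -0.6]
gripper_width: 49.5
```

```bash
python3 -m jog '0 0 -0.3 0 0 0;0 0 -0.5 0 0 0;0 0 -0.7 0 0 0;0 0 -0.75 0 0 0;0 0 -0.75 0 0 0';python3 -m jog '0 0 -0.05 0 0 0;0 0 -0.1 0 0 0;0 0 -0.1 0 0 0'
```

```text
clock: 32.55
tcp_pos: [442.4, 21.8, 63.8]
tcp_rot: [0.0, 1.0, 0.0, 0.0]
force: [0.9, 1.1, -0.7]
gripper_width: 48.9
clock: 32.85
tcp_pos: [442.2, 21.8, 62.5]
tcp_rot: [0.0, 1.0, 0.0, 0.0]
force: [0.3, -0.3, -1.3]
gripper_width: 48.9
```

```bash
python3 -m jog '0 0 -0.05 0 0 0;0 0 -0.1 0 0 0;0 0 -0.1 0 0 0'; python3 -m jog '0 0 -0.05 0 0 0;0 0 -0.05 0 0 0'
```

```text
clock: 33.15
tcp_pos: [442.2, 21.8, 61.4]
tcp_rot: [0.0, 1.0, 0.0, -0.0]
force: [0.3, -0.3, -0.5]
gripper_width: 49.1
clock: 33.35
tcp_pos: [442.2, 21.8, 61.4]
tcp_rot: [0.0, 1.0, 0.0, 0.0]
force: [-2.6, -0.4, 6.5]
gripper_width: 49.8
```

Contact. I'll release, rise and pull away to the right so the top view is clear.

```bash
python3 -m jog '0 0 0 0 0 0;0 0 0 0 0 0;0 0 0 0 0 0;0 0 0 0 0 0;0 0 1 0 0 0;0 0 4 0 0 0;0 0 8 0 0 0;0 0 12 0 0 0' 0.8; python3 -m jog '0 0 4 0 0 0;0 0 8 0 0 0;0 -4 10 0 0 0;0 -8 10 0 0 0;0 -12 10 0 0 0;0 -16 10 0 0 0;0 -20 10 0 0 0;0 -24 10 0 0 0';python3 -m jog '-2 -4 0 0 0 0;-4 -8 0 0 0 0;-7 -12 0 0 0 0;-10 -16 0 0 0 0;-13 -20 0 0 0 0;-16 -24 0 0 0 0;-19 -28 0 0 0 0;-21 -32 0 0 0 0'
python3 - <<'E'
from h import *
snap("top","end_top",(90,110,420,270),2.4);snap("scene","end_scene",(150,60,430,300),2.5)
E
```

```text
clock: 34.15
tcp_pos: [441.7, 21.9, 182.9]
tcp_rot: [0.0, 1.0, 0.0, -0.0]
force: [0.4, 0.5, -1.2]
gripper_width: 76.0
clock: 34.95
tcp_pos: [441.6, -219.7, 281.9]
tcp_rot: [0.0, 1.0, 0.0, 0.0]
force: [-0.3, 0.8, -0.4]
gripper_width: 76.3
clock: 35.75
tcp_pos: [230.0, -539.4, 282.0]
tcp_rot: [0.0, 1.0, -0.0, -0.0]
force: [1.0, -0.6, 0.1]
gripper_width: 76.1
```

View pics/end_top.png

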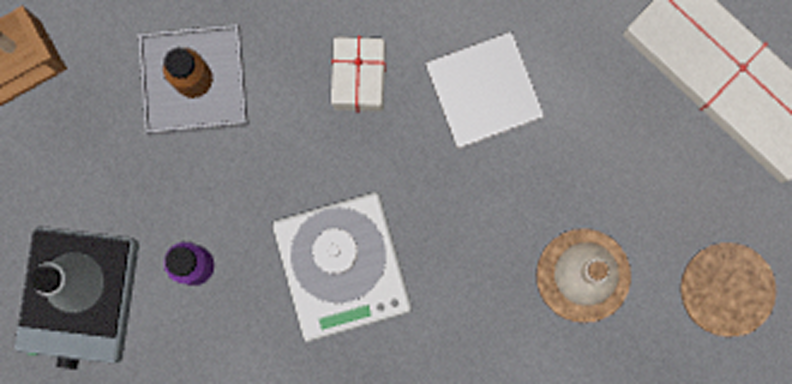

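View pics/end_scene.png

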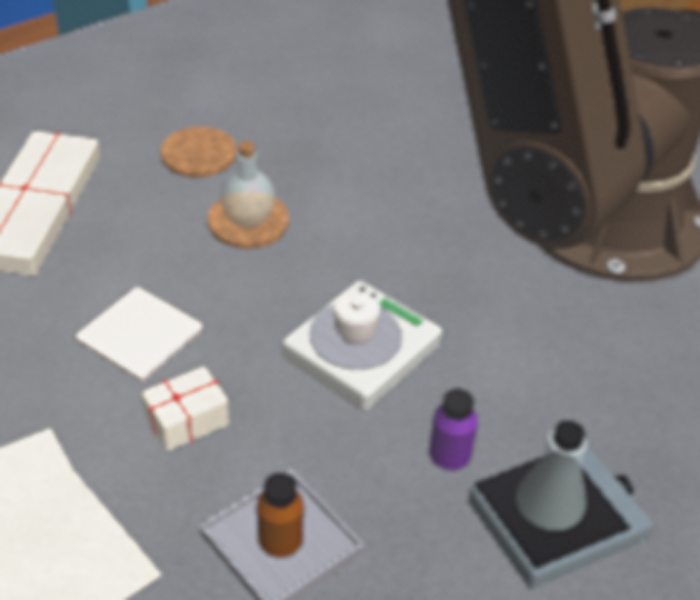

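```bash
python3 - <<'E'
from h import *
c=lambda u,v,z:at("top",(u+.5)/2.4+89.5,(v+.5)/2.4+109.5,z)[:2]
s=lambda u,v,z:at("scene",(u+.5)/2.5+149.5,(v+.5)/2.5+59.5,z)[:2]
M=lambda f,P,z:np.mean([f(*p,z) for p in P],0)
for n,o,st in [("conical",c(47,278,159),M(c,[(36,230),(136,239),(121,337),(18,325)],45)),
 ("round",c(597,269,130),c(584,275.5,12)),("bottle",c(180,63,104),M(c,[(138,35),(238,25),(247,124),(148,133)],20)),
 ("crucible",c(334,251,91),c(338.5,255.5,45)),
 ("S conical",s(568,434,159),M(s,[(474,496),(567,455),(629,519),(533,571)],45)),("S round",s(246,147,130),s(248,219,12)),("S bottle",s(280,485,104),M(s,[(290,470),(363,541),(275,603),(200,525)],20)),("S crucible knob",s(357,296,101),s(356,331.5,45))]: print(n,o,np.round(st,1),(o-st).round(1))
E
```

```text
conical [419.3 318.6] [418.7 318.5] [0.6 0.1]
round [ 416.6 -260.5] [ 414.5 -264.2] [2.1 3.7]
bottle [657.6 189.6] [657.4 190.9] [ 0.2 -1.3]
crucible [444.9  22.4] [442.6  20.2] [2.3 2.2]
S conical [420.9 323. ] [421.2 327.3] [-0.3 -4.3]
S round [ 415.9 -260.6] [ 416.6 -259.8] [-0.7 -0.8]
S bottle [657.7 191.6] [655.2 190.8] [2.5 0.8]
S crucible knob [439.3  15.2] [439.   17.2] [ 0.3 -2. ]
```

All four are within about 5 mm of centre in both cameras, so I'm handing in.

```bash
python3 -c "
from station import ctrl;print(ctrl.close_job(), ctrl.state()['clock'])"
```

```text
the job is handed in; nothing more can be done
the job is handed in; nothing more can be done
```

All four things are on their proper stands and the job is handed in, at about 36 s on the robot's clock. I parked the crucible on the tile first. Then I moved the bottle to the drip tray, the conical flask to the stirrer and the round flask to the cork mat nearest the base. Last, the crucible went from the tile to the balance pan. Each was lowered until the wrist force showed contact before I released it, except the crucible on the tile: I let it go at the expected height without a clear contact reading.

**Centring:** in the final pictures from both cameras, everything stands upright and within about 5 mm of the middle of its stand. The allowance is 15 mm.

**Parcel:** it looks unmoved in the pictures; I did not measure it at the end.

**Disagreements:** the two cameras differ by up to about 5 mm. The largest differences were in y: the crucible and pan, and the stirrer plate in an earlier measurement. For the stands I aimed at values between the two. No check failed.

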